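# Fit the removable knob to the discharge switch and hold it pressed

## Task

Bleed down the capacitor bank: take the round, fluted knob with the pointer rib off the lock-out rack, turn it so that the flat in its bore matches the flat of the D-shaped spindle on the discharge unit, and fit it fully home on the spindle. Then press the knob well down against the spring of the switch and finish like that, still holding it pressed in. Leave the other two knobs hanging and do not disturb anything else on the bench.

Things in the scene. Friction and masses are not known exactly. Their poses are not given: they have to be found in the camera images.
- knob_centre (a point): Centre of the head of the wanted knob, on its axis: black, round, fluted, head 44 mm across and 28 mm tall (point 14 mm above its underside, 14 mm below its flat top), with a pointer rib 20 x 6 mm, 3 mm high, white line, on top from axis to rim. z: axis, up; x: along the rib. About 0.12 kg, loose; hangs upright by the head in any one of the rack's three slots.
- knob_bore (a point): Centre of the lower end of the wanted knob's hub, 36 mm below knob_centre, same axes. The hub is 26 mm across and reaches 22 mm below the head. Here opens the D-shaped bore: 18 mm deep, 15.6 mm in diameter, its flat 4.2 mm from the axis on the +x side (under the pointer rib).
- spindle_tip (a point): Centre of the upper end of the upright D-shaped steel spindle on the discharge unit, 125 mm above the table when free. 14 mm in diameter, flat 3.5 mm from the axis, end chamfered 1.5 mm; stands 28 mm out of a steel disc 38 mm across. z: axis, up; x: out through the flat (a tab on the disc is on that side). Knob fully home: knob_centre 18 mm above this point, x along x, play 0.12 rad.
- indicator (a joint): Angle of the spindle and its disc on the discharge unit, rad, counter-clockwise from above; at 0 the spindle's flat faces the unit's +x. It is stiff (0.15 N m), stands wherever it was left and does not spring back.
- spindle (a joint): How far the spindle is pushed in, m: 0 when free, 0.006 at its stop. Spring: 4 N to start it moving, 8.8 N at the stop. It springs back up when the push ends; the knob's own weight does not move it. The switch makes contact from 0.003.
- discharge_unit: Fixed grey box 200 x 200 mm, 90 mm high; origin at the middle of its underside on the table. The spindle stands at x = -30 mm, y = 0 on its top. Along x = +66 mm of the top stand two ceramic terminals with studs (30 mm tall) and a loose jar (34 mm tall); nothing else there is over 6 mm high.
- knob_rack: Fixed grey sheet-steel rack, 300 mm wide (y), 100 mm deep; origin mid-base on the table. Shelf top 95 mm above the table, three U-slots 30 mm wide, open to -x, centred at x = -10, y = -95, 0, +95 mm: hubs hang in them, heads rest on the shelf. A lip on the front edge (x = -40 mm) stands 4 mm above the shelf, so a knob is lifted before it can leave. Nothing of the rack is higher.
- tee_centre (a point): Bystander: on the axis of the knob with a T-bar grip (bar 72 x 14 mm), 36 mm above the lower end of its hub. Hangs in another slot; to be left there.
- star_centre (a point): Bystander: on the axis of the three-armed star knob, 36 mm above the lower end of its hub. Hangs in another slot; to be left there.
- power_module: Bystander: white power module on an aluminium cold plate, 90 x 130 x 30 mm, loose on the mat; origin at the middle of its underside.
- paste_jar: Bystander: small white jar on top of the discharge unit, 36 mm in diameter, 34 mm tall; origin at its base.
- multimeter: Bystander: dark hand multimeter lying on the mat, 150 x 75 x 45 mm; origin at the middle of its underside.
- screw_tray: Bystander: grey tray of screws, 100 x 130 x 28 mm; origin at the middle of its underside.
- tape_roll: Bystander: roll of amber tape lying flat, 90 mm across, 24 mm high; origin at the middle of its underside.
- driver: Bystander: screwdriver lying at the back of the mat; origin under its middle.
Not all that is in view belongs to the job. Leave any orange or yellow look-alike of the part that bears knob_centre alone.

How it is judged:
By the outcome, as a careful person would: the job done as asked, in the order asked, and still so for the second after the job is handed in, while the arm keeps its last pose, push and grip.
It also fails if it takes over 53 s, if anything falls off the work surface, if the arm or the gripper's body presses on something with over 40 N, if the wrist force passes 120 N, or if a joint passes its speed limit or range.

## Robot

A 6-joint arm with a two-finger parallel gripper is mounted at the origin on the work surface. World frame = base frame: x ahead of the robot, y to its left, z up, the work surface at z = 0. Lengths are in m, angles in rad, forces in N, time in s.
With the tool pointing down it reaches from about 0.375 to 0.9 m from the base axis. Payload 3.1 kg.
Tool frame: the origin (TCP) lies where the fingers leave the gripper's body, on its centre line; the fingertips stand 70 mm ahead of it and the grasp point (between the pads) lies 51 mm ahead of it (robot.tip_reach is the distance from the TCP to the fingertips, in m); z points along the fingers, y is the line along which they close (so a half turn about z gives the same grasp; the last joint's range is limited). The gripper opens to 87 mm and grips with 3 to 60 N. Pads are 19 mm wide; open, the fingers measure 117 mm over their backs; the gripper's body (75 mm by 190 mm) begins 51 mm behind the grasp point.
Start: joints at [-1.494, 0.527, 1.433, -0, 1.181, -0.178], TCP at [0.158, -0.605, 0.292] pointing down, gripper open.
Joint ranges: [-3.08, 3.08], [-0.75, 2.2], [0.22, 2.44], [-1.43, 4.57], [0, 2.65], [-2.85, 2.85]. Speed limits (rad/s): [2.79, 2.79, 3.14, 3.14, 3.14, 3.14].

## Interface

Orientations are given as a unit quaternion [x, y, z, w].
In Python, from rig import robot gives the robot as it stands.
- The arm moves only by the tool carry_out, never from a script. Its argument "rows" is a list that holds one entry, the list of rows, each a list of 6 numbers: the shift along the tool's x, y, z in mm, then the turn, a rotation vector about the tool's x, y, z in units of 8 degrees (1.0 is 8 degrees). A call has 1 to 20 rows; each row is the pose to reach, as a shift and turn from the pose commanded when the call began, along the tool's axes at that moment; what a row does not reach only later rows make up. A row lasts 1/10 s, in which the tool goes at most 50 mm and 8.59 degrees, less where a joint would pass 70% of its speed; a pose out of reach is approached as far as the arm can. A call with a gripper value outside its range is refused whole. "fingers" is the opening, from 0 (shut) to 1 (fully open), set as the call begins (left out, the last holds). The fingers move at their own pace and stop on an object; "grip_force" is the grip in N (left out, the last holds). Time passes only in rows, so rows that repeat a pose let the fingers close. It gives the time, the measured TCP pose, the force and the opening at its end, in the units of the state.
- robot.get_obs(): the state, without advancing time (a new reading comes with each control period).
- robot.camera(name): name is "scene" or "top"; returns a dict with "color" (384x512x3 uint8, red, green, blue), "depth" (384x512 float32, m along the optical axis (not along the pixel's ray), 0 where there is no reading), "K" (3x3 intrinsics, pixels), "D" ([k1, k2, p1, p2, k3] as OpenCV has them; the pictures are not rectified), "camera_from_world" (4x4, takes a point from world to camera coordinates). Camera axes: x right, y down, z forward; pixel columns grow to the right and rows downward; lengths in m; the calibration is good to about 2 mm. A picture is of the moment at which its call begins.
- robot.hand_in(): hands the job in, once; it reports no verdict.
The state is a dict: "time": time; "q": joint angles; "joint_velocities": joint speeds; "joint_torque": joint torques, N m; "position": TCP position; "tool_rot": TCP orientation; "ft_force": force on the tool from outside, world axes, zero at the start; "moment": the same for the moment, N m; "grip_width": finger opening in m.
Only numpy, scipy, OpenCV 4.12 (cv2) and the standard library are available. Lean on these libraries where they do the work, as an engineer would, in place of code of your own. Each camera call takes 0.05 s, during which the arm holds its last target. There are 200 camera calls.

## Working session

There is one attempt and no reset: what is moved stays moved. The work goes in short steps, Python scripts to look and compute and a tool call to move; the robot and the scene stay as the last step left them, time stands still between calls to the robot, and variables do not carry over. Pictures are saved under pics/ and viewed, on a budget of 10 in all, crops included, one or two more only if the job needs it, and the job is handed in when it is done.

Besides the shell and the picture viewer there is one more tool, called after ">>>" by a JSON object that holds its "method" and its "body", one argument or row to a line. carry_out: Moves the arm, as the interface text tells. Its arguments: {"type":"object","properties":{"rows":{"type":"array"},"fingers":{"type":"number"},"grip_force":{"type":"number"}},"required":["rows"]}

```bash
mkdir -p pics; ls; cat > h.py <<'E'
import numpy as np, cv2, pickle
from rig import robot
def grab(n,tag):
    c=robot.camera(n); pickle.dump(c,open(f'{tag}.pkl','wb')); return c
def ld(tag): return pickle.load(open(f'{tag}.pkl','rb'))
def pt(c,u,v,d=None,z=None):
    K=np.array(c['K'],float);T=np.linalg.inv(np.array(c['camera_from_world']))
    x,y=cv2.undistortPoints(np.array([[[u,v]]],float),K,np.array(c['D'],float))[0,0]
    r=T[:3,:3]@[x,y,1];o=T[:3,3]
    if z is not None: return o+r*(z-o[2])/r[2]
    if d is None:d=c['depth'][int(round(v)),int(round(u))]
    return o+r*d
def cloud(c):
    h,w=c['depth'].shape;K=np.array(c['K'],float);T=np.linalg.inv(np.array(c['camera_from_world']))
    g=np.stack(np.meshgrid(np.arange(w),np.arange(h)),-1).reshape(-1,1,2).astype(float)
    n=cv2.undistortPoints(g,K,np.array(c['D'],float))[:,0]
    r=np.c_[n,np.ones(len(n))]*c['depth'].reshape(-1,1)
    return (r@T[:3,:3].T+T[:3,3]).reshape(h,w,3)
def crop(c,u0,v0,u1,v1,s,name):
    im=cv2.resize(c['color'][v0:v1,u0:u1],None,fx=s,fy=s,interpolation=cv2.INTER_CUBIC)
    cv2.imwrite(f'pics/{name}.png',im[:,:,::-1])
E
python3 - <<'E'
from h import *
for n in('scene','top'):
    c=grab(n,n+'0'); print(n,np.linalg.inv(c['camera_from_world'])[:3].round(3).tolist(),c['K'])
a=np.hstack([cv2.resize(ld('scene0')['color'],(400,300)),cv2.resize(ld('top0')['color'],(400,300))])
cv2.imwrite('pics/s.png',ld('scene0')['color'][:,:,::-1]);cv2.imwrite('pics/t.png',ld('top0')['color'][:,:,::-1])
print(robot.get_obs())
E
```

```text
pics
scene [[-0.854, 0.431, -0.292, 0.965], [0.521, 0.707, -0.478, 0.57], [0.001, -0.56, -0.828, 1.109]] [[413.07862213   0.         255.11820866]
 [  0.         413.07862213 194.35225775]
 [  0.           0.           1.        ]]
top [[-0.005, -0.994, 0.112, 0.439], [-1.0, 0.008, 0.023, -0.014], [-0.024, -0.112, -0.993, 1.473]] [[441.3553558    0.         259.96754374]
 [  0.         441.3553558  201.2450464 ]
 [  0.           0.           1.        ]]
{'time': 0.1, 'q': array([-1.49446583e+00,  5.28374945e-01,  1.43378961e+00, -1.25060820e-05,
        1.18141144e+00, -1.78509383e-01]), 'joint_velocities': array([-0.0009794 , -0.00127823, -0.00345605,  0.00154938, -0.00063035,
       -0.00072836]), 'joint_torque': array([-4.07282835e-05, -4.40983951e+01, -1.77150911e+01,  6.35347073e-02,
        5.33996418e-02, -4.86685849e-05]), 'position': array([ 0.15753517, -0.60426652,  0.29136338]), 'tool_rot': array([ 9.91892267e-01,  1.27077724e-01,  4.48668355e-05, -9.90672546e-04]), 'ft_force': array([-0.05757821, -0.26880906,  1.44022383]), 'moment': array([ 0.05398591, -0.02611882,  0.0536283 ]), 'grip_width': 0.08707701394787842}
```

View pics/s.png

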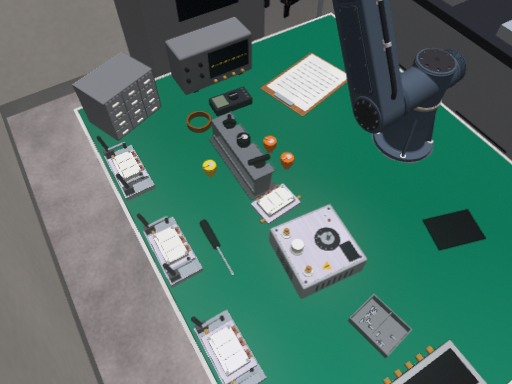

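View pics/t.png

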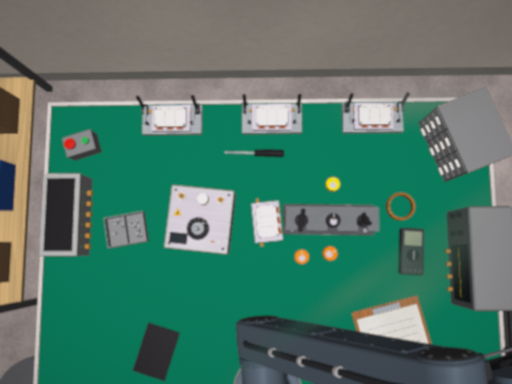

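The scene view shows the rack at about (242,150) and the unit at (320,248), with its spindle disc at (327,238). The top view shows the rack knobs at (302,219), (333,220) and (364,220), and the disc at (198,229). The orange and yellow look-alikes, at (302,257), (330,254) and (333,184), stay untouched. Next I take close crops of the rack and the unit.

```bash
python3 - <<'E'
from h import *
s=ld('scene0')['color'];t=ld('top0')['color']
def z(im,u,v,w,h): return cv2.resize(im[v:v+h,u:u+w],(400,300),interpolation=cv2.INTER_CUBIC)
a=np.vstack([np.hstack([z(s,205,105,80,60),z(s,292,213,64,48)]),np.hstack([z(t,286,187,100,75),z(t,168,188,64,48)])])
cv2.imwrite('pics/z1.png',a[:,:,::-1])
c=ld('top0');P=cloud(c)
for u,v in((302,219),(333,220),(364,220),(318,218),(190,200),(225,215)): print(u,v,P[v,u].round(3))
c=ld('scene0');P=cloud(c)
for u,v in((230,120),(244,139),(258,160),(327,238),(310,270)): print(u,v,P[v,u].round(3))
E
```

```text
302 219 [ 0.536 -0.111  0.119]
333 220 [ 0.532 -0.205  0.122]
364 220 [ 0.532 -0.299  0.122]
318 218 [ 0.541 -0.162  0.097]
190 200 [0.601 0.24  0.093]
225 215 [0.552 0.129 0.092]
230 120 [ 0.533 -0.294  0.122]
244 139 [ 0.537 -0.196  0.124]
258 160 [ 0.542 -0.104  0.119]
327 238 [0.518 0.218 0.106]
310 270 [0.615 0.272 0.113]
```

View pics/z1.png

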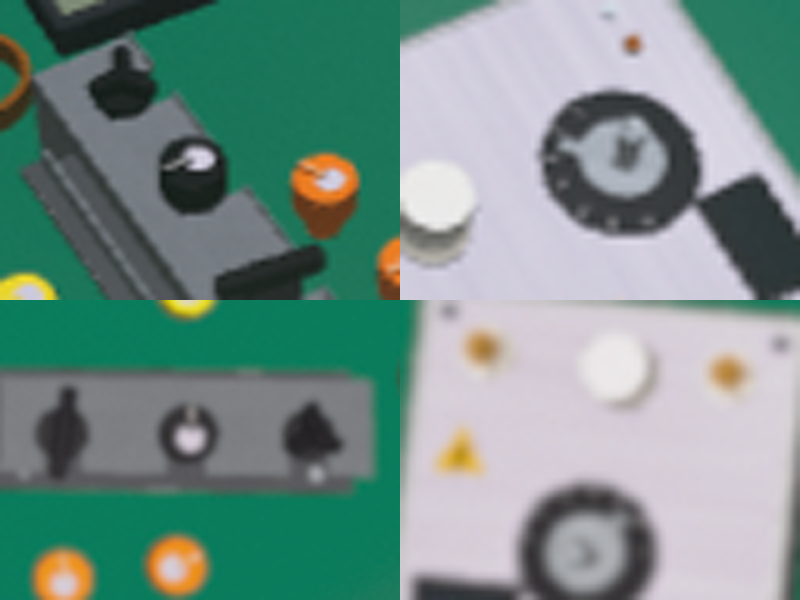

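The knob I want is the middle one, at top (333,220) and scene (244,139): round and black, with a white line. The T-bar at (302,219), the star at (364,220) and the orange and yellow copies are ruled out. Next I resample both views onto metric horizontal planes to get centres and angles.

```bash
cat >> h.py <<'E'
def ortho(c,x0,y0,z,half=.03,n=400):
    # image up=+x world, left=+y world
    g=np.linspace(half,-half,n); X,Y=np.meshgrid(g,g,indexing='ij')
    p=np.stack([x0+X,y0+Y,np.full_like(X,z)],-1).reshape(-1,3)
    T=np.array(c['camera_from_world']); 
    uv=cv2.projectPoints(p,cv2.Rodrigues(T[:3,:3])[0],T[:3,3],np.array(c['K'],float),np.array(c['D'],float))[0].reshape(n,n,2).astype(np.float32)
    im=cv2.remap(c['color'],uv[...,0],uv[...,1],cv2.INTER_CUBIC)
    for k in range(-2,3):
        q=int(n/2+k*.01/half*n/2); im[q,::8]=(255,0,0); im[::8,q]=(255,0,0)
    return im
E
python3 - <<'E'
from h import *
t,s=ld('top0'),ld('scene0')
a=np.vstack([np.hstack([ortho(c,.533,-.203,.123,n=300) ,ortho(c,.52,.218,.097,n=300)]) for c in (t,s)])
cv2.imwrite('pics/o1.png',a[:,:,::-1])
for n,c in(('t',t),('s',s)):
    P=cloud(c);I=c['color'].astype(float)
    # unit top plane points -> rectangle
    m=(abs(P[...,2]-.09)<.006)&(P[...,0]>.4)&(P[...,0]<.75)&(P[...,1]>.08)&(P[...,1]<.4)
    print(n,'unit',cv2.minAreaRect(P[m][:,:2].astype(np.float32)*1000),np.median(P[m][:,2]))
    m=(abs(P[...,2]-.096)<.005)&(P[...,0]>.4)&(P[...,0]<.7)&(P[...,1]>-.37)&(P[...,1]<-.03)
    print('rack',cv2.minAreaRect(P[m][:,:2].astype(np.float32)*1000),np.median(P[m][:,2]))
    m=(P[...,2]>.112)&(np.hypot(P[...,0]-.533,P[...,1]+.203)<.03)
    print('knob',np.median(P[m],0),P[m].mean(0),P[m].min(0),P[m].max(0),m.sum())
    m=(P[...,2]>.112)&(np.hypot(P[...,0]-.52,P[...,1]-.218)<.02)
    print('spin',P[m].mean(0) if m.any() else 0,m.sum())
E
```

```text
t unit ((540.8500366210938, 213.17071533203125), (201.10653686523438, 199.8936004638672), 83.72220611572266) 0.09200223469404656
rack ((539.13623046875, -204.39947509765625), (290.3464660644531, 75.32543182373047), 88.87039184570312) 0.09625245454729625
knob [ 0.53202181 -0.20257626  0.12447675] [ 0.53130438 -0.20311415  0.12455639] [ 0.51074449 -0.22345971  0.11576457] [ 0.55375875 -0.18322388  0.13352849] 169
spin [0.5094757  0.21573807 0.12554595] 15
s unit ((544.133544921875, 212.4488983154297), (201.2324981689453, 199.63705444335938), 83.48516082763672) 0.09172058761411217
rack ((542.2463989257812, -205.41976928710938), (297.308349609375, 78.36922454833984), 88.91765594482422) 0.0964341172019052
knob [ 0.53642426 -0.1995502   0.12405456] [ 0.53655391 -0.20095294  0.12322904] [ 0.5135961  -0.22477599  0.11250239] [ 0.55664654 -0.1818992   0.13224064] 141
spin [0.51437755 0.21802831 0.12226146] 24
```

View pics/o1.png

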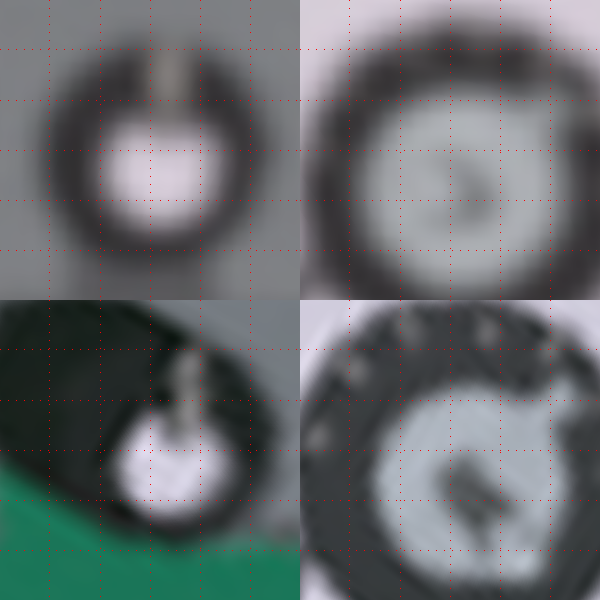

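The knob head is at about (0.533,-0.204), top at z≈0.124 (expected 0.123), rib yaw about -4°. The spindle is at about (0.5125,0.215), flat yaw about -45°. First move: go above the knob with the fingers closing along x.

>>> {"method": "carry_out", "body": {
  "rows": [
    [[465, -293, 0, 0, 0, -9.43], [465, -293, 0, 0, 0, -9.43], [465, -293, 0, 0, 0, -9.43], [465, -293, 0, 0, 0, -9.43], [465, -293, 0, 0, 0, -9.43], [465, -293, 0, 0, 0, -9.43], [465, -293, 0, 0, 0, -9.43], [465, -293, 0, 0, 0, -9.43], [465, -293, 0, 0, 0, -9.43], [465, -293, 0, 0, 0, -9.43], [465, -293, 0, 0, 0, -9.43], [465, -293, 0, 0, 0, -9.43], [465, -293, 0, 0, 0, -9.43], [465, -293, 0, 0, 0, -9.43], [465, -293, 0, 0, 0, -9.43], [465, -293, 0, 0, 0, -9.43], [465, -293, 0, 0, 0, -9.43], [465, -293, 0, 0, 0, -9.43]]
  ],
  "fingers": 0.72,
  "grip_force": 40
}}

```text
time: 1.9
position: [0.5334, -0.2047, 0.2923]
tool_rot: [0.707, 0.707, -0.0, 0.0]
ft_force: [-0.6, -0.3, -0.6]
grip_width: 0.0624
```

>>> {"method": "carry_out", "body": {
  "rows": [
    [[0, 0, 30, 0, 0, 0], [0, 0, 60, 0, 0, 0], [0, 0, 80, 0, 0, 0], [0, 0, 95, 0, 0, 0], [0, 0, 108, 0, 0, 0], [0, 0, 115, 0, 0, 0], [0, 0, 119, 0, 0, 0], [0, 0, 120, 0, 0, 0], [0, 0, 120, 0, 0, 0]]
  ]
}}

```text
time: 2.8
position: [0.534, -0.2042, 0.1727]
tool_rot: [0.707, 0.707, 0.0, 0.001]
ft_force: [-0.1, -0.2, 0.7]
grip_width: 0.0628
```

```bash
python3 - <<'E'
from h import *
c=grab('scene','s1');t=grab('top','t1')
a=np.hstack([cv2.resize(c['color'][95:185,185:305],(400,300),interpolation=cv2.INTER_CUBIC),cv2.resize(t['color'][175:265,273:393],(400,300),interpolation=cv2.INTER_CUBIC)])
cv2.imwrite('pics/g1.png',a[:,:,::-1])
E
```

```text
(no output)
```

View pics/g1.png

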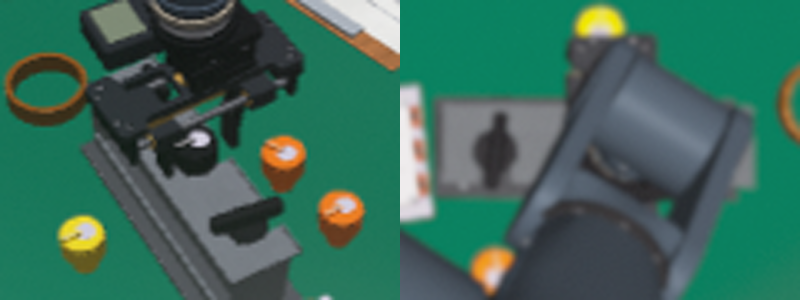

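The scene half shows the knob at about (195,150) in the crop between the two fingers, with nothing touched. In the top view the arm hides it. I close the gripper.

>>> {"method": "carry_out", "body": {
  "rows": [
    [[0, 0, 0, 0, 0, 0], [0, 0, 0, 0, 0, 0], [0, 0, 0, 0, 0, 0], [0, 0, 0, 0, 0, 0], [0, 0, 0, 0, 0, 0], [0, 0, 0, 0, 0, 0]]
  ],
  "fingers": 0.3,
  "grip_force": 40
}}

```text
time: 3.5
position: [0.534, -0.2042, 0.1725]
tool_rot: [0.707, 0.707, 0.0, 0.0]
ft_force: [0.7, -0.0, 1.1]
grip_width: 0.0435
```

>>> {"method": "carry_out", "body": {
  "rows": [
    [[0, 0, -5, 0, 0, 0], [0, 0, -15, 0, 0, 0], [0, 0, -35, 0, 0, 0], [0, 0, -60, 0, 0, 0], [0, 0, -80, 0, 0, 0], [0, 0, -90, 0, 0, 0], [0, 0, -90, 0, 0, 0], [0, 0, -90, 0, 0, 0]]
  ]
}}

```text
time: 4.3
position: [0.5332, -0.2038, 0.2618]
tool_rot: [0.707, 0.707, -0.0, -0.001]
ft_force: [-0.2, 0.9, -0.7]
grip_width: 0.0433
```

```bash
python3 - <<'E'
from h import *
c=grab('scene','s2')
o=robot.get_obs();print(o['position'],o['ft_force'],o['grip_width'])
# zoom on hand (knob ~ z .2) and rack
T=np.array(c['camera_from_world']);p=cv2.projectPoints(np.array([o['position']-[0,0,.055]]),cv2.Rodrigues(T[:3,:3])[0],T[:3,3],np.array(c['K'],float),np.array(c['D'],float))[0].ravel();print(p)
u,v=p.astype(int);crop(c,u-45,v-34,u+45,v+34,8,'l1')
E
```

```text
[ 0.53301023 -0.20366869  0.2612979 ] [ 0.13046302  0.33171466 -1.61903923] 0.0432042986926998
[243.40883697 118.70359902]
```

View pics/l1.png

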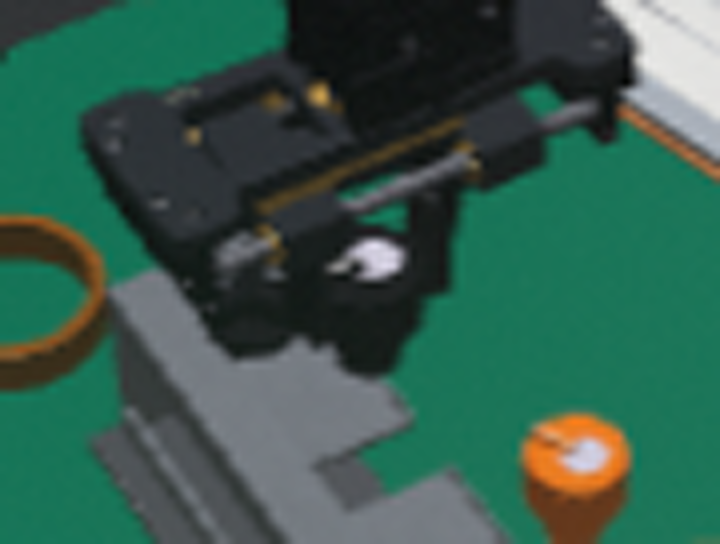

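The knob hangs upright between the fingers at about (370,300) in the crop, rib visible, and its slot is empty. Now I carry it over the spindle with 41° of turn.

>>> {"method": "carry_out", "body": {
  "rows": [
    [[419, -20.5, 0, 0, 0, 5.1], [419, -20.5, 0, 0, 0, 5.1], [419, -20.5, 0, 0, 0, 5.1], [419, -20.5, 0, 0, 0, 5.1], [419, -20.5, 0, 0, 0, 5.1], [419, -20.5, 0, 0, 0, 5.1], [419, -20.5, 0, 0, 0, 5.1], [419, -20.5, 0, 0, 0, 5.1], [419, -20.5, 0, 0, 0, 5.1], [419, -20.5, 0, 0, 0, 5.1], [419, -20.5, 0, 0, 0, 5.1], [419, -20.5, 0, 0, 0, 5.1], [419, -20.5, 0, 0, 0, 5.1], [419, -20.5, 0, 0, 0, 5.1]]
  ]
}}

```text
time: 5.75
position: [0.5132, 0.2136, 0.2621]
tool_rot: [0.91, 0.416, -0.0, 0.0]
ft_force: [-0.1, -0.7, -1.1]
grip_width: 0.0432
```

```bash
python3 - <<'E'
from h import *
c=grab('scene','s3')
o=robot.get_obs();x,y,z=o['position'];print(o['position'],o['tool_rot'],o['ft_force'],o['grip_width'],o['q'])
zt=z-.172+.123
a=np.hstack([ortho(c,x,y,zt,n=400),ortho(ld('scene0'),x,y,.097,n=400)])
b=c['color'][190:280,270:390];b=cv2.resize(b,(267,200),interpolation=cv2.INTER_CUBIC)
a2=np.zeros((200,800,3),np.uint8);a2[:,:267]=b
cv2.imwrite('pics/o3.png',np.vstack([a,a2])[:,:,::-1])
E
```

```text
[0.51317247 0.21380034 0.26219995] [ 9.09508964e-01  4.15684295e-01 -1.11378532e-04  1.90436587e-06] [-0.54518857 -0.06396534 -0.71405466] 0.04337799546822707 [ 1.93762442e-01  4.73097828e-01  1.63914616e+00 -6.48215720e-05
  1.02956442e+00  9.07202061e-01]
```

View pics/o3.png

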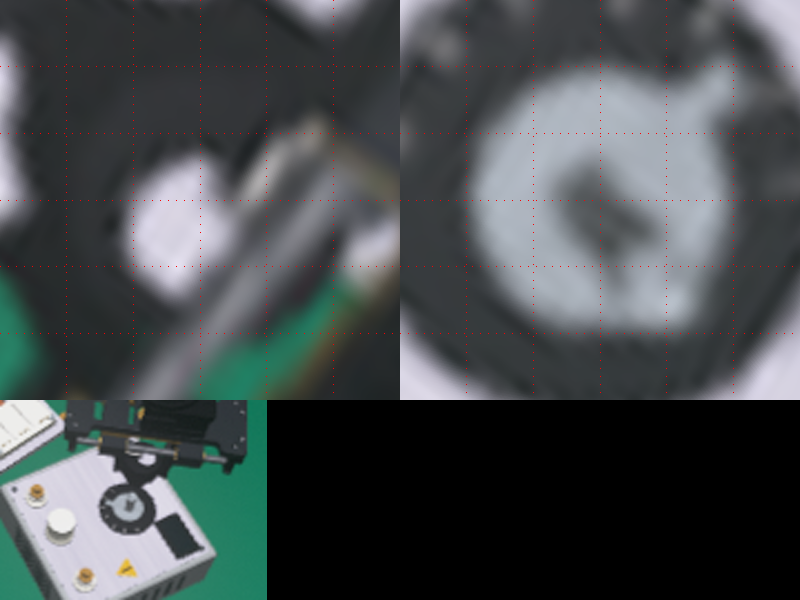

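In the left tile the rib points at about -45° (from (245,195) to (315,125)). In the right tile the disc centre is at (600,200) and the tab at (722,80), also -45°, so the yaw already matches. Next I overlay projected models to compare the hub and the spindle within one view.

```bash
python3 - <<'E'
from h import *
c=ld('scene0');c3=ld('s3')
def ov(c,cx,cy,circs,u0,v0,w,h,s):
    T=np.array(c['camera_from_world']);im=cv2.resize(c['color'][v0:v0+h,u0:u0+w],None,fx=s,fy=s,interpolation=cv2.INTER_CUBIC)
    a=np.linspace(0,2*np.pi,73)
    for x,y,r,z,col in circs:
        p=np.c_[x+r*np.cos(a),y+r*np.sin(a),0*a+z]
        q=cv2.projectPoints(p,cv2.Rodrigues(T[:3,:3])[0],T[:3,3],np.array(c['K'],float),np.array(c['D'],float))[0].reshape(-1,2)
        q=(q-[u0,v0]+.5)*s-.5
        cv2.polylines(im,[np.round(q).astype(int)],True,col,1)
    return im
x,y=.5132,.2137;kz=.262-.1725   # shift of knob
R=(255,0,0);B=(255,255,0)
k=[(x,y,.022,.095+kz,R),(x,y,.013,.073+kz,R),(x,y,.022,.123+kz,R),(x,y,.019,.097,B),(x,y,.007,.125,B)]
L=ov(c3,0,0,k,300,190,50,75,8)
Rr=ov(c,0,0,k[3:],300,205,50,75,8)
cv2.imwrite('pics/ov.png',np.hstack([L,Rr])[:,:,::-1])
E
```

```text
(no output)
```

View pics/ov.png

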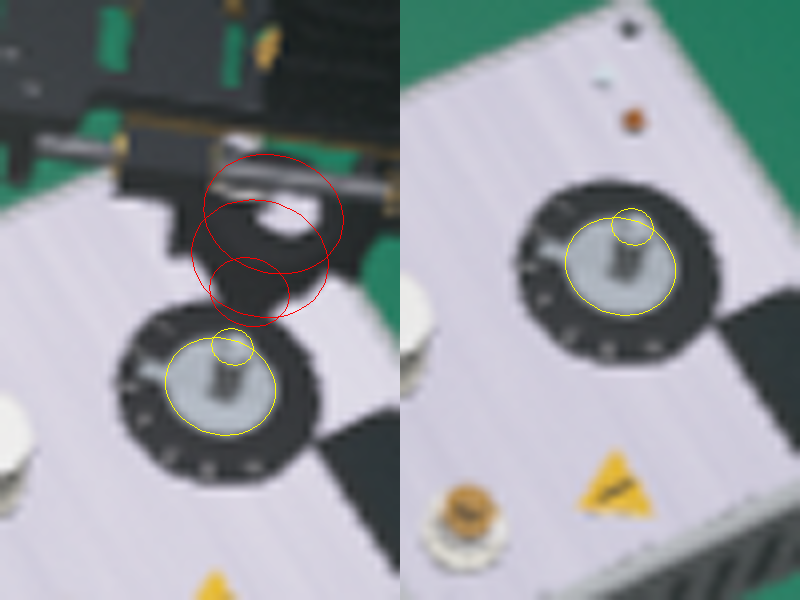

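The yellow disc and spindle models fit exactly at (0.5132,0.2137), and the hub and head models fit within about 1 mm. I descend to 4 mm past expected contact and read the force.

>>> {"method": "carry_out", "body": {
  "rows": [
    [[0, 0, 12, 0, 0, 0], [0, 0, 24, 0, 0, 0], [0, 0, 32, 0, 0, 0], [0, 0, 36, 0, 0, 0], [0, 0, 38, 0, 0, 0], [0, 0, 40, 0, 0, 0], [0, 0, 41, 0, 0, 0], [0, 0, 41.5, 0, 0, 0], [0, 0, 41.5, 0, 0, 0]]
  ]
}}

```text
time: 6.7
position: [0.5135, 0.2152, 0.221]
tool_rot: [0.909, 0.417, 0.001, 0.0]
ft_force: [0.4, 0.4, -1.5]
grip_width: 0.0432
```

There is no resistance 3.5 mm below the tip height, so it looks engaged. I go on slowly.

>>> {"method": "carry_out", "body": {
  "rows": [
    [[0, 0, 2, 0, 0, 0], [0, 0, 4, 0, 0, 0], [0, 0, 6, 0, 0, 0], [0, 0, 8, 0, 0, 0], [0, 0, 8, 0, 0, 0]]
  ]
}}

```text
time: 7.2
position: [0.5135, 0.2151, 0.2127]
tool_rot: [0.909, 0.417, 0.001, 0.0]
ft_force: [2.5, 1.1, -0.9]
grip_width: 0.0432
```

>>> {"method": "carry_out", "body": {
  "rows": [
    [[0, 0, 2, 0, 0, 0], [0, 0, 4, 0, 0, 0], [0, 0, 5, 0, 0, 0], [0, 0, 5.5, 0, 0, 0], [0, 0, 5.5, 0, 0, 0]]
  ]
}}

```text
time: 7.7
position: [0.5135, 0.2151, 0.2074]
tool_rot: [0.909, 0.417, 0.001, 0.0]
ft_force: [3.6, 2.1, 0.5]
grip_width: 0.0431
```

>>> {"method": "carry_out", "body": {
  "rows": [
    [[0, 0, 1, 0, 0, 0], [0, 0, 2, 0, 0, 0], [0, 0, 3, 0, 0, 0], [0, 0, 3, 0, 0, 0], [0, 0, 3, 0, 0, 0]]
  ]
}}

```text
time: 8.2
position: [0.5134, 0.215, 0.2046]
tool_rot: [0.909, 0.417, 0.001, 0.0]
ft_force: [4.7, 2.7, 4.2]
grip_width: 0.0431
```

The spring starts at TCP z≈0.2055, as expected for fully home. I ease the 5 N side load a little and press on.

>>> {"method": "carry_out", "body": {
  "rows": [
    [[0.4, 0.1, 1, 0, 0, 0], [0.8, 0.3, 2, 0, 0, 0], [0.8, 0.3, 3, 0, 0, 0], [0.8, 0.3, 3.5, 0, 0, 0], [0.8, 0.3, 3.5, 0, 0, 0], [0.8, 0.3, 3.5, 0, 0, 0]]
  ]
}}

```text
time: 8.8
position: [0.5136, 0.2152, 0.201]
tool_rot: [0.909, 0.417, -0.0, 0.0]
ft_force: [2.7, 1.6, 6.4]
grip_width: 0.0435
```

>>> {"method": "carry_out", "body": {
  "rows": [
    [[0.2, 0.1, 0.5, 0, 0, 0], [0.4, 0.1, 1, 0, 0, 0], [0.4, 0.1, 1.5, 0, 0, 0], [0.4, 0.1, 1.5, 0, 0, 0], [0.4, 0.1, 1.5, 0, 0, 0]]
  ]
}}

```text
time: 9.3
position: [0.5138, 0.2153, 0.2003]
tool_rot: [0.909, 0.417, -0.0, 0.0]
ft_force: [2.2, 0.7, 10.4]
grip_width: 0.0432
```

```bash
python3 - <<'E'
from h import *
c=grab('scene','s4')
for i in range(3):
    o=robot.get_obs();print(o['position'],o['ft_force'],o['moment'],o['grip_width']);robot.camera('top')
s=c['color'][190:280,265:385];w=c['color'][90:255,170:390]
a=np.vstack([cv2.resize(s,(400,300),interpolation=cv2.INTER_CUBIC),cv2.resize(w,(400,300),interpolation=cv2.INTER_CUBIC)])
b=cv2.resize(c['color'][190:265,295:345],(400,600),interpolation=cv2.INTER_CUBIC)
cv2.imwrite('pics/f.png',np.hstack([a,b])[:,:,::-1])
E
```

```text
[0.51375399 0.21529579 0.20026303] [ 2.58067696  0.22412579 11.13775692] [ 0.15187497 -0.35464437 -0.00862029] 0.043213809074817325
[0.51376738 0.21530072 0.20027461] [ 1.99320981  1.11033724 10.87503352] [ 0.15136726 -0.42711882 -0.02600928] 0.043078777320393835
[0.51375053 0.21530438 0.200292  ] [ 1.49818191  0.175672   10.91690992] [ 0.13925066 -0.46735121 -0.00512748] 0.043242111411737526
```

View pics/f.png

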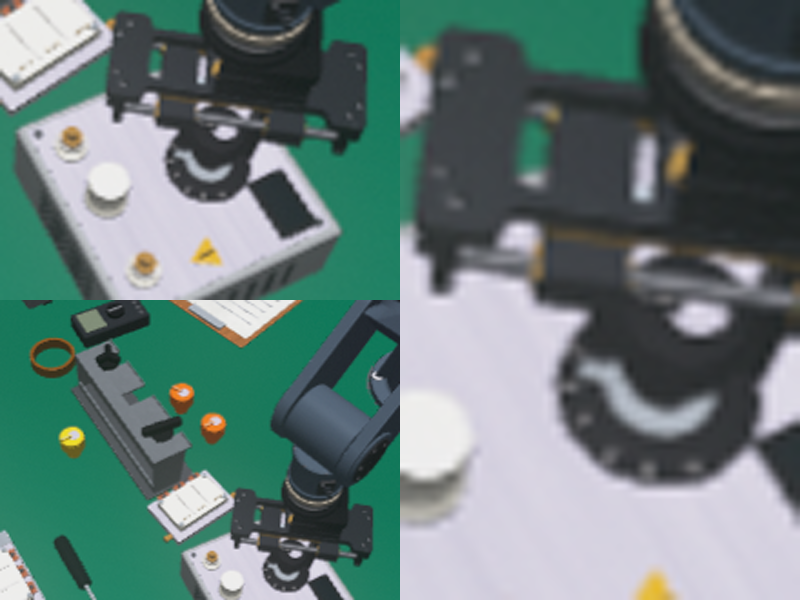

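The knob sits on the spindle over the disc. The tab at (590,370) in the right half points the same way as before, and the T-bar and star still hang in the rack. Force is about 11 N at TCP z 0.2003, which is the spring's stop. I hand the job in.

```bash
python3 -c "
from rig import robot
print(robot.hand_in()); o=robot.get_obs(); print(o['time'],o['position'],o['ft_force'])"
```

```text
the job is handed in; nothing more can be done
None
the job is handed in; nothing more can be done
```

I took the round fluted knob from the middle slot, turned it about 41° so its flat matched the spindle, and fitted it fully home. I then pressed it to the spring stop and handed the job in while still holding it pressed, at about 9.5 s on the robot's clock (limit 53 s).

**Depth and force:** The last TCP height was 0.2003 m, about 6 mm below the fully home height, with 10.9 N vertical force. That is above the 8.8 N the spring gives at its stop. The knob entered with almost no vertical resistance until the spring took up at the expected height.

**Final picture:** The disc's tab points the same way as before, the T-bar and star knobs still hang in the rack, and nothing in view appears to have moved.

**Checks that disagreed:**
- The two cameras differed by about 3 mm in x on the fixed parts.
- A side force of up to about 5 N built up during the fit. I eased it to about 2 N by shifting the tool about 1.2 mm.

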